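# Feed one bearing ball and present it to the inspection camera

### The job

Get one bearing ball for inspection: pull the ball feeder's black knob all the way out so that a ball drops into the tray waiting under the spout, then push the knob fully home again, once only, so that no second ball comes out. Take the tray by its upright grip, draw it out from under the feeder and carry it to the inspection camera without tipping it, so that the ball stays in its pocket. Finish while still holding the tray still and level in the air, with the ball straight in front of the middle of the lens, about 12 cm from the glass; leave everything else on the bench where it is.

Things in the scene. Friction and masses are not known exactly. Their poses are not given: they have to be found in the camera images.
- feeder: Fixed ball feeder, left or right of the camera: a dark steel column and foot carry a grey block with a clear tube on top and a spout below. Origin: on the bench below the spout's middle; x away from its open front (the tray is drawn out to -x), y the way the knob is pulled, z up. Block: x -25 to 25, y -66 to 38, z 44 to 79 mm. Foot plate (10 high) from x = 36, column from x = 40 mm.
- spout (a point): Middle of the mouth of the feeder's steel spout, 31 mm above the bench, 31 mm across outside, pointing down. Below it, two guide strips 8 mm high run from the foot plate to feeder x = -20 mm, about 4 mm clear of the tray plate on either side (y = +-34 mm).
- magazine (a point): Top of the clear upright magazine tube (29 mm across) that stands on the feeder's block at y = -40 mm: 191 mm above the bench. A detent screw stands 12 mm proud of the block's top at feeder y = +22 mm; the end of the slide sticks out of the block at -y, 35 mm when home.
- slide (a joint): How far the feeder's knob and slide are out, m: 0 = fully home, 0.040 = fully out (hard stops). Spring detents hold it at both ends: leaving one takes about 4 to 6 N, between them it runs with about 1 N. Home, a ball lies in the slide's hole under the magazine; from about 0.037 that ball drops through the spout into the tray; pushed home, the slide takes in the next ball.
- knob (a point): Middle of the slide's black round knob: 24 mm across, 27 mm long along the slide, 60 mm above the bench, on a rod 10 mm thick that leaves 18 mm between knob and slide. Axes as the feeder's: y is the way to pull it out. Free around and above.
- tray: Aluminium ball tray, 110 to 180 g: plate 60 x 60 x 8 mm with one round pocket (22 mm wide, 2.5 mm deep) in its middle; from its -x edge an arm 24 mm wide and 8 mm thick carries an upright grip tab. Origin: centre of the plate's underside, under the pocket; x from tab to pocket, z up. Starts flat on the bench under the spout, tab out at the feeder's front. The ball rolls out at about 40 deg tilt.
- tray_grip (a point): Where to grip the tray, in its upright tab: 40 mm above the tray's underside, 75 mm from the pocket in the tray's -x. The tab is 12 mm thick along the tray's y, 24 mm wide along x; its top is 58 mm above the underside. Axes as the tray's.
- pocket (a point): Centre of the pocket's floor, 5.5 mm above the tray's underside. A ball in the pocket has its centre 10 mm above this and its top 5.5 mm below the spout's mouth while the tray is on the bench.
- ball1_center (a point): Centre of the ball that comes out first: plain steel, 20 mm across, 33 g, in the feeder at the start. The point turns with the ball: only its position has meaning.
- ball2_center (a point): Centre of the next ball, alike, which must stay in the feeder.
- camera: Inspection camera, fixed to the bench: a small grey camera with a black lens (36 mm across) that looks level along its own -x, on a steel post with a dark foot plate. Origin: on the bench below the focus point; x from there towards the camera, z up. Foot plate from x = 160 mm; post at x = 245 mm, 212 mm high.
- lens (a point): Middle of the lens's front glass, 150 mm above the bench, at x = +119 mm of the camera's frame.
- focus (a point): The point where the ball's centre must be held: on the lens axis, 119 mm in front of the glass, 150 mm above the bench. Axes as the camera's.
- bearing: Bystander: the loose ball bearing (plain steel ring, 62 mm across, 16 mm high, hole 30 mm), lying flat in the middle of the bench; origin: centre of its underside.
- screwdriver: Bystander: a screwdriver, 190 mm long, black handle, lying on the bench near the middle, towards the robot; origin: under its middle, x along it towards the blade.
- wrench: Bystander: an open-ended steel wrench, 200 mm long, lying at the left (+y) of the bench; origin under its middle.
- hammer: Bystander: a wooden-handled hammer, 280 mm long, lying at the right (-y) towards the robot; origin under its middle.
- grease: Bystander: a plain grey tin, 72 mm across and 85 mm high, at the left towards the robot; origin: centre of its underside.
- vee_block: Bystander: a steel vee block, 60 x 45 x 35 mm, at the left; origin: centre of its underside.
- bin: Bystander: an open green storage bin, 160 x 100 x 70 mm, at the right; origin: centre of its underside.
Mind the look-alikes: they are no part of the job. Leave any green look-alike of the tray alone. Leave any turquoise look-alike of the camera alone.

How it is judged:
By the outcome, as a careful person would: the job done as asked, in the order asked, and still so for the second after the job is handed in, while the arm keeps its last pose, push and grip.
It also fails if it takes over 64 s, if anything falls off the work surface, if the arm or the gripper's body presses on something with over 40 N, if the wrist force passes 120 N, or if a joint passes its speed limit or range.

### The arm

A 7-joint arm with a two-finger parallel gripper is mounted at the origin on the work surface. World frame = base frame: x ahead of the robot, y to its left, z up, the work surface at z = 0. Lengths are in m, angles in rad, forces in N, time in s.
With the tool pointing down it reaches from about 0.4 to 0.9 m from the base axis. Payload 5.5 kg.
Tool frame: the origin (TCP) lies midway between the tips of the shut fingers; the grasp point (between the pads) lies 19 mm behind it; z points along the fingers, y is the line along which they close (so a half turn about z gives the same grasp; the last joint's range is limited). The gripper opens to 85 mm and grips with 20 to 120 N. Pads are 22 mm wide; open, the fingers measure 114 mm over their backs; the gripper's body (76 mm by 85 mm) begins 54 mm behind the grasp point. The pads swing forward as they close: fully open they stand 13 mm farther back than shut.
Start: joints at [-0.969, 0.501, -0.427, 1.55, 0.221, 1.138, -0.21], TCP at [0.216, 0.613, 0.231] pointing down, gripper open.
Joint ranges: [-2.88, 2.88], [-0.31, 2.03], [-1.54, 1.56], [0.2, 2.42], [-1.41, 4.55], [0.19, 2.02], [-2.57, 2.57]. Speed limits (rad/s): [2.57, 2.57, 3.14, 3.14, 3.14, 3.14, 3.14].

### API

Orientations are given as a unit quaternion [x, y, z, w].
In Python, from bench import robot gives the robot as it stands.
- The arm moves only by the shell command python3 -m crank 'ROWS' [OPENING] [FORCE]. ROWS is a JSON object whose one key "moves" holds one flat list of numbers, 4 for each row, row after row: the shift along the tool's x, y, z in m, then the turn about the tool's z in rad. In form: {"moves": [x, y, z, spin, x, y, z, spin, ...]}. A call has 1 to 10 rows; each row is the pose to reach, as a shift and turn from the pose commanded when the call began, along the tool's axes at that moment; what a row does not reach only later rows make up. A row lasts 1/12 s, in which the tool goes at most 41.7 mm and 7.16 degrees, less where a joint would pass 70% of its speed; a pose out of reach is approached as far as the arm can. A call with a gripper value outside its range is refused whole. OPENING is the opening, from 0 (shut) to 1 (fully open), set as the call begins (- or left out, the last holds). The fingers move at their own pace and stop on an object; FORCE is the grip in N (left out, the last holds). Time passes only in rows, so rows that repeat a pose let the fingers close. It gives the time, the measured TCP pose, the force, the opening and the grip force at its end, in the units of the state.
- robot.get_state(): the state, without advancing time (a new reading comes with each control period).
- robot.capture(name): name is "side" or "top" or "wrist"; returns the picture (384x512x3 uint8, red, green, blue); there is no depth.
- robot.camera_params(name): a dict with "mtx" (3x3 intrinsics, pixels), "camera_from_world" (4x4, takes a point from world to camera coordinates). Camera axes: x right, y up, looking along -z (the intrinsics and any distortion apply to the point x, -y, -z); pixel columns grow to the right and rows downward; lengths in m; the calibration is good to about 2 mm. A picture is of the moment at which its call begins: read the wrist's pose just before it. camera_params takes no time and is no camera call; for the wrist camera it gives the pose at the moment of the call.
- robot.finish_job(): hands the job in; it is judged then, once.
The state is a dict: "clock": time; "joints": joint angles; "qvel": joint speeds; "effort": joint torques, N m; "tcp_pos": TCP position; "tool_rot": TCP orientation; "contact_force": force on the tool from outside, world axes, zero at the start; "ft_torque": the same for the moment, N m; "grip_width": opening from 0.0 (shut) to 1.0 (fully open); "grasp_force": force on a finger pad.
Only numpy, scipy, OpenCV 4.12 (cv2) and the standard library are available. Lean on these libraries where they do the work, as an engineer would, in place of code of your own. Each camera call takes 0.05 s, during which the arm holds its last target. There are 200 camera calls.

## Working session

There is one attempt and no reset: what is moved stays moved. The work goes in short steps, Python scripts to look and compute and a shell command to move; the robot and the scene stay as the last step left them, time stands still between calls to the robot, and variables do not carry over. Pictures are saved under pics/ and viewed, at most 10 in all, crops included, and the job is handed in when it is done.

```bash
ls; mkdir -p pics; python3 - <<'E'
from bench import robot
import cv2,numpy as np
s=robot.get_state();print({k:np.round(v,3).tolist() for k,v in s.items()})
for n in ("side","top"):
    cv2.imwrite(f"pics/{n}0.png",robot.capture(n)[:,:,::-1])
    p=robot.camera_params(n);print(n,np.round(p["mtx"],1).tolist(),np.round(p["camera_from_world"],4).tolist(),[k for k in p])
a=cv2.imread("pics/side0.png");b=cv2.imread("pics/top0.png")
E
```

```text
pics
{'clock': 0.0, 'joints': [-0.969, 0.502, -0.427, 1.551, 0.221, 1.138, -0.21], 'qvel': [0.002, -0.002, 0.0, -0.0, -0.001, 0.0, -0.0], 'effort': [-0.001, -56.951, -5.816, -28.094, 0.011, 0.012, -0.0], 'tcp_pos': [0.216, 0.612, 0.23], 'tool_rot': [0.169, 0.986, -0.001, -0.0], 'contact_force': [-0.023, -0.69, -0.03], 'ft_torque': [0.028, 0.016, -0.034], 'grasp_force': 0.0, 'grip_width': 0.996}
side [[496.6, 0.0, 253.2], [0.0, 496.6, 188.3], [0.0, 0.0, 1.0]] [[0.7725, -0.635, 0.0038, -0.3366], [0.4223, 0.5182, 0.7437, -0.2902], [-0.4743, -0.5729, 0.6685, -1.2644], [0.0, 0.0, 0.0, 1.0]] ['mtx', 'camera_from_world']
top [[426.7, 0.0, 257.6], [0.0, 426.7, 191.6], [0.0, 0.0, 1.0]] [[-0.0007, -0.9998, 0.0194, -0.0051], [0.9971, 0.0007, 0.0755, -0.4582], [-0.0755, 0.0194, 0.997, -1.3554], [0.0, 0.0, 0.0, 1.0]] ['mtx', 'camera_from_world']
```

View pics/top0.png

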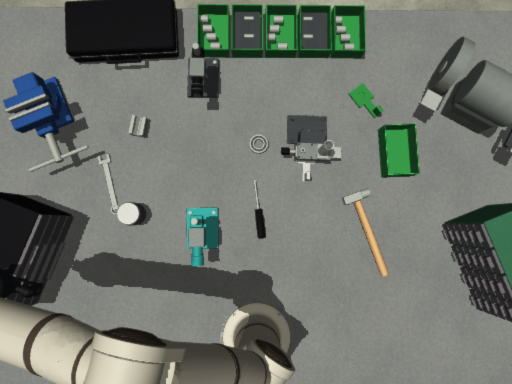

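View pics/side0.png

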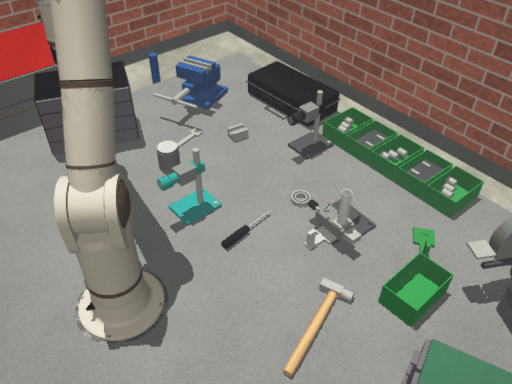

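The top view shows the feeder at (315,150) with its black knob at (287,151) and its tray tab at (307,175). The grey camera is at (204,75). There are two look-alikes: a turquoise camera at (203,235) and a green tray at (366,98). I choose the aluminium tray under the spout and the grey camera, and I'll check both in crops.

```bash
python3 - <<'E'
import cv2,numpy as np
a=cv2.imread("pics/side0.png");b=cv2.imread("pics/top0.png")
def c(i,x,y,w,h,s): return cv2.resize(i[y:y+h,x:x+w],(w*s,h*s),interpolation=cv2.INTER_CUBIC)
# top: feeder 270..350 x 105..190 ; camera 175..255 x 35..110
T=np.hstack([c(b,272,108,80,80,5),c(b,170,35,80,80,5)])
cv2.imwrite("pics/topc.png",T)
S=np.hstack([c(a,295,180,80,75,5),c(a,275,85,80,75,5)])
cv2.imwrite("pics/sidec.png",S)
E
```

```text
(no output)
```

View pics/topc.png

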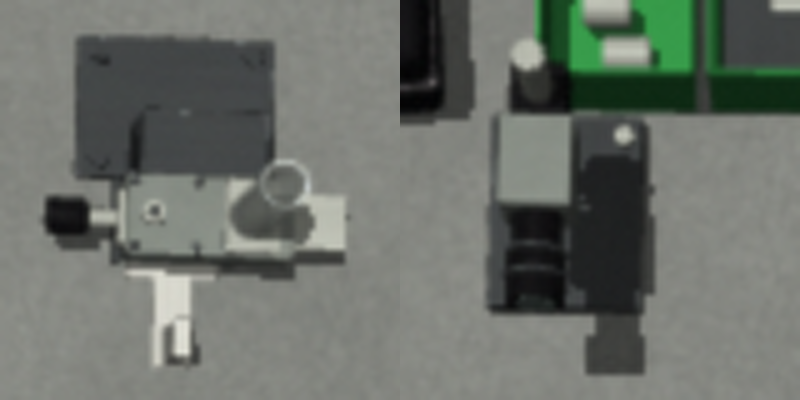

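View pics/sidec.png

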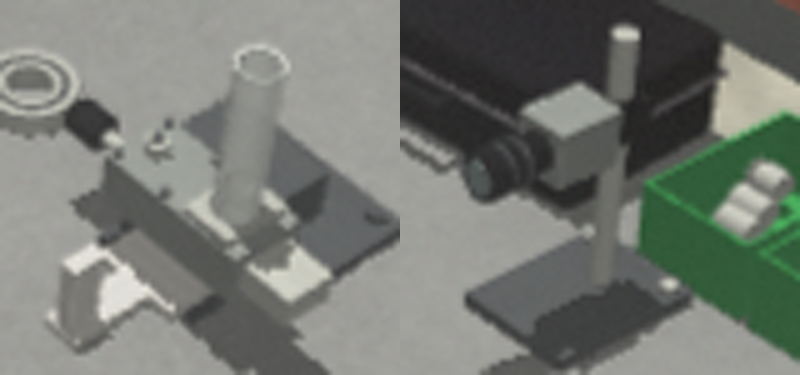

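The crops confirm both. The grey feeder has its knob at top (285.4,151), the aluminium tray's tab at (308,175.6) and the tube top at (329,144.6). The grey camera's lens faces the robot, with its front at side (291,121). Next I fit both poses from both views.

```bash
cat > h.py <<'E'
import numpy as np
from bench import robot
from scipy.optimize import least_squares
from scipy.spatial.transform import Rotation as R
def proj(n,P,par=None):
    p=par or robot.camera_params(n);P=np.atleast_2d(P);E=np.array(p["camera_from_world"])
    q=P@E[:3,:3].T+E[:3,3];q=q*[1,-1,-1];u=q@np.array(p["mtx"]).T;return u[:,:2]/u[:,2:]
def back(n,uv,z):
    return least_squares(lambda a:(proj(n,[a[0],a[1],z])-uv).ravel(),[.6,0]).x
def w(pose,L):
    x,y,t=pose;L=np.atleast_2d(L);return np.c_[x+np.cos(t)*L[:,0]-np.sin(t)*L[:,1],y+np.sin(t)*L[:,0]+np.cos(t)*L[:,1],L[:,2]]
def fit(obs,x0):
    f=lambda p:np.concatenate([(proj(n,w(p,L))-uv).ravel() for n,uv,L in obs])
    r=least_squares(f,x0,loss='soft_l1');print(np.round(r.x,4),np.round(f(r.x).reshape(-1,2),1).tolist());return r.x
def cr(ox,oy,x,y):return np.array([ox+(x+.5)/5-.5,oy+(y+.5)/5-.5])
E
python3 - <<'E'
from h import *
t=lambda x,y:cr(272,108,x,y); s=lambda x,y:cr(295,180,x,y)
t2=lambda x,y:cr(170,35,x-400,y); s2=lambda x,y:cr(275,85,x-400,y)
kn=t(67,215);print("knob",back("top",kn,.06),back("side",s(90,124),.06))
print("mag",back("top",t(286,183),.191),back("side",s(260,64),.191))
print("tab",back("top",t(181,338),.058),back("side",s(87,258),.058))
print("screw",back("top",t(154,209),.091),back("side",s(160,138),.091))
print("slide end top",back("top",t(345,222),.067))
print("lens",back("side",s2(480,180),.15),"post",back("side",s2(624,32),.212),back("top",t2(528,55),.212), "lensfront top",back("top",t2(535,303),.155))
f=fit([("top",t(286,183),[0,-.04,.191]),("side",s(260,64),[0,-.04,.191]),("top",t(154,209),[0,.022,.091]),("side",s(160,138),[0,.022,.091]),
 ("top",kn,[0,.038+.018+.0135,.06]),("side",s(90,124),[0,.0695,.06])],[.6,-.1,0])
c=fit([("side",s2(480,180),[.119,0,.15]),("side",s2(624,32),[.245,0,.212]),("top",t2(528,55),[.245,0,.212]),("top",t2(535,303),[.119,0,.155])],[.5,.1,0])
g=robot.get_state();print(R.from_quat(g["tool_rot"]).as_matrix().round(3).tolist())
E
```

```text
knob [ 0.58419169 -0.09061584] [ 0.58348998 -0.0924581 ]
mag [ 0.58020103 -0.20430454] [ 0.57926322 -0.20699662]
tab [ 0.50674343 -0.16199492] [ 0.50857977 -0.16656168]
screw [ 0.58268727 -0.14156827] [ 0.58123808 -0.14696691]
slide end top [ 0.57900052 -0.26451823]
lens [0.73234328 0.17107012] post [0.85722902 0.17247244] [0.85683578 0.17458764] lensfront top [0.73135863 0.17638339]
[ 0.5818 -0.1643 -0.0292] [[0.0, -0.1], [-0.4, -0.8], [0.3, 0.1], [-0.9, -1.1], [1.4, 0.1], [0.7, 0.4]]
[ 0.6127  0.175  -0.0041] [[-0.9, -0.4], [-0.2, -0.2], [0.2, -0.3], [0.6, -0.1]]
[[-0.943, 0.332, -0.001], [0.332, 0.943, -0.002], [0.0, -0.002, -1.0]]
```

```bash
cat >> h.py <<'E'
def go(p,ang):
    "row (tool shift, spin) to reach TCP p with tool y at ang (deg, mod 180)"
    s=robot.get_state();M=R.from_quat(s["tool_rot"]).as_matrix()
    a=np.degrees(np.arctan2(M[1,1],M[0,1]));d=(ang-a+90)%180-90
    print("t%.2f"%s["clock"],"tcp",np.round(s["tcp_pos"],4),"yang %.1f"%a,"zdown",M[:,2].round(3),"F",np.round(s["contact_force"],1),"w%.3f g%.1f"%(s["grip_width"],s["grasp_force"]),"j",np.round(s["joints"],2))
    print("ROW",np.round(M.T@(np.array(p)-s["tcp_pos"]),4),"spin %.4f"%-np.radians(d),"alt %.3f"%(-np.radians(d-np.sign(d)*180)))
E
python3 -m crank '{"moves":[0,0,-0.04,0,0,0,-0.08,0.12,-0.581,-0.542,-0.09,1.26,-0.581,-0.542,-0.09,1.26,-0.581,-0.542,-0.09,1.26,-0.581,-0.542,-0.09,1.26,-0.581,-0.542,-0.09,1.26,-0.581,-0.542,-0.09,1.26,-0.581,-0.542,-0.09,1.26,-0.581,-0.542,-0.09,1.26]}' 1
python3 -c "
from h import *
go([.584,-.091,.2],-1.7)"
```

```text
clock: 0.93
tcp_pos: [0.3706, 0.3154, 0.3154]
tool_rot: [0.669, 0.744, -0.0, -0.0]
contact_force: [0.8, 1.0, -0.3]
grip_width: 0.999
grasp_force: 0.0
t0.93 tcp [0.3706 0.3154 0.3154] yang 6.1 zdown [-0. -0. -1.] F [ 0.8  1.  -0.3] w0.999 g0.0 j [-0.63  0.1  -0.14  1.85  0.02  1.19 -0.67]
ROW [-0.4267  0.1693  0.1153] spin 0.1355 alt -3.006
```

```bash

python3 -m crank '{"moves":[-0.427,0.169,0,0.1355,-0.427,0.169,0,0.1355,-0.427,0.169,0,0.1355,-0.427,0.169,0,0.1355,-0.427,0.169,0,0.1355,-0.427,0.169,0,0.1355,-0.427,0.169,0,0.1355,-0.427,0.169,0.06,0.1355,-0.427,0.169,0.09,0.1355,-0.427,0.169,0.115,0.1355]}' | head -2
python3 -m crank '{"moves":[0,0,0,0,0,0,0,0,0,0,0,0,0,0,0,0]}' | head -2
python3 - <<'E'
from h import *
import cv2,pickle
go([.584,-.091,.2],-1.7)
p=robot.camera_params("wrist");im=robot.capture("wrist");pickle.dump(p,open("w1.pkl","wb"))
im=im[:,:,::-1].copy();cv2.imwrite("pics/w1.png",im)
print(np.round(proj("wrist",w([.5818,-.1643,-.03],[[0,.073,.06],[0,-.04,.191],[0,.022,.091],[-.075,0,.058]]),p)).tolist())
E
```

```text
clock: 1.77
tcp_pos: [0.5593, -0.037, 0.2538]
clock: 2.1
tcp_pos: [0.5576, -0.0325, 0.2536]
t2.10 tcp [ 0.5576 -0.0325  0.2536] yang -1.2 zdown [ 0.001  0.001 -1.   ] F [-0.2 -0.1  0.3] w0.998 g0.0 j [-0.15  0.28  0.2   1.78 -0.06  1.08  0.05]
ROW [-0.058   0.0276  0.0536] spin 0.0083 alt -3.133
[[274.0, 216.0], [281.0, 376.0], [275.0, 264.0], [218.0, 265.0]]
```

View pics/w1.png

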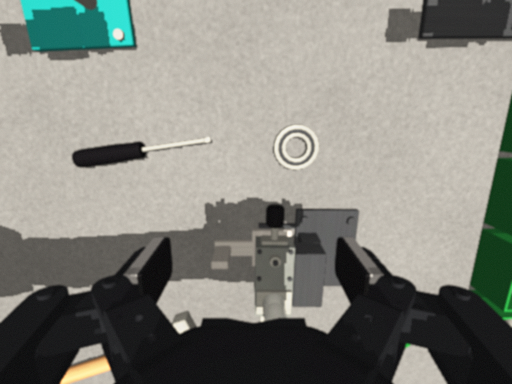

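The knob shows at (275,214) and the detent screw at (275,262), both within 2 px of prediction. Now down onto the knob.

```bash

python3 -m crank '{"moves":[-0.029,0.013,0.03,0.008,-0.059,0.026,0.06,0.008,-0.059,0.026,0.09,0.008,-0.059,0.026,0.12,0.008,-0.059,0.026,0.15,0.008,-0.059,0.026,0.18,0.008,-0.059,0.026,0.2,0.008,-0.059,0.026,0.213,0.008,-0.059,0.026,0.213,0.008,-0.059,0.026,0.213,0.008]}' | head -2
python3 - <<'E'
from h import *
import cv2
go([.584,-.0915,.040],-1.7)
a=robot.capture("side")[:,:,::-1][150:260,260:380];b=robot.capture("top")[:,:,::-1][100:210,240:360]
cv2.imwrite("pics/k1.png",cv2.resize(np.hstack([a,b]),None,fx=3.3,fy=3.3,interpolation=cv2.INTER_CUBIC))
E
```

```text
clock: 2.98
tcp_pos: [0.5825, -0.0928, 0.0406]
t2.98 tcp [ 0.5825 -0.0928  0.0406] yang -1.7 zdown [ 0.  0. -1.] F [ 0.4 -0.2  0.9] w1.002 g0.0 j [-0.02  0.61  0.18  1.85 -0.16  0.69  0.21]
ROW [0.0014 0.0015 0.0006] spin -0.0006 alt 3.141
```

View pics/k1.png

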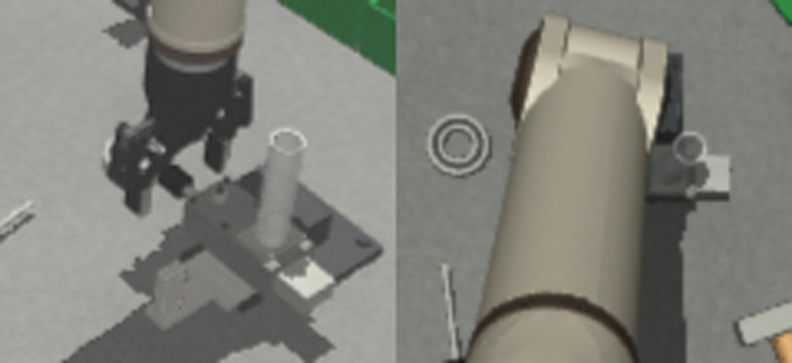

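The knob, at crop (175,180), sits between the open fingers. I close on it.

```bash

python3 -m crank '{"moves":[0.0015,0.001,0,0,0.0015,0.001,0,0,0.0015,0.001,0,0,0.0015,0.001,0,0,0.0015,0.001,0,0,0.0015,0.001,0,0,0.0015,0.001,0,0,0.0015,0.001,0,0,0.0015,0.001,0,0,0.0015,0.001,0,0]}' 0.1 60
python3 -c "
from h import *
go([.584,-.0915,.040],-1.7)"
```

```text
clock: 3.92
tcp_pos: [0.5845, -0.0922, 0.0407]
tool_rot: [0.718, 0.696, 0.001, 0.001]
contact_force: [4.4, 0.3, 4.4]
grip_width: 0.257
grasp_force: 58.8
t3.92 tcp [ 0.5845 -0.0922  0.0407] yang -1.8 zdown [ 0.003 -0.    -1.   ] F [4.4 0.3 4.4] w0.257 g58.8 j [-0.02  0.61  0.18  1.84 -0.16  0.69  0.21]
ROW [ 0.0007 -0.0005  0.0007] spin -0.0018 alt 3.140
```

```bash

python3 -m crank '{"moves":[0.004,0,0,0,0.009,0,0,0,0.014,0,0,0,0.02,0,0,0,0.026,0,0,0,0.032,0,0,0,0.037,0,0,0,0.041,0,0,0,0.043,0,0,0,0.043,0,0,0]}'
python3 -m crank '{"moves":[0,0,0,0,0,0,0,0,0,0,0,0,0,0,0,0]}'|sed -n '1,2p;4,6p'
python3 -c "
from h import *
go([.584,-.0915,.040],-1.7)"
```

```text
clock: 4.75
tcp_pos: [0.5858, -0.0522, 0.0407]
tool_rot: [0.719, 0.695, -0.0, 0.002]
contact_force: [4.3, -5.6, 3.2]
grip_width: 0.258
grasp_force: 59.2
clock: 5.08
tcp_pos: [0.5858, -0.0522, 0.0407]
contact_force: [5.1, -4.7, 2.8]
grip_width: 0.256
grasp_force: 59.2
t5.08 tcp [ 0.5858 -0.0522  0.0407] yang -1.9 zdown [ 0.003 -0.003 -1.   ] F [ 5.1 -4.7  2.8] w0.256 g59.2 j [-0.1   0.61  0.18  1.85 -0.16  0.69  0.14]
ROW [-0.0394 -0.0005  0.0008] spin -0.0036 alt 3.138
```

```bash

python3 -m crank '{"moves":[0.003,0,0,0,0.006,0,0,0,0.006,0,0,0,0.006,0,0,0]}'|sed -n '1,2p;4,6p'
python3 - <<'E'
from h import *
import cv2
a=robot.capture("side")[:,:,::-1][150:260,260:380];
cv2.imwrite("pics/k2.png",cv2.resize(a,None,fx=5,fy=5,interpolation=cv2.INTER_CUBIC))
E
```

```text
clock: 5.42
tcp_pos: [0.5858, -0.0521, 0.0407]
contact_force: [5.5, -16.0, 1.8]
grip_width: 0.26
grasp_force: 59.2
```

View pics/k2.png

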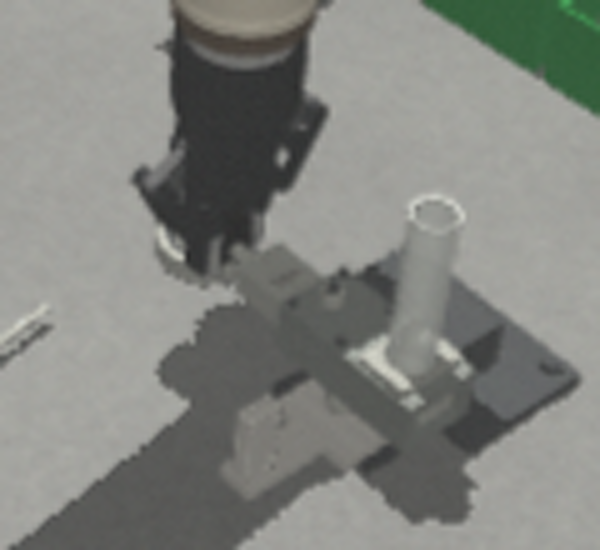

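The slide has come out over the knob side and the -y end is now short. At the hard stop it takes 16 N without moving, so it is fully out. I push it home.

```bash

python3 -m crank '{"moves":[-0.006,0,0,0,-0.012,0,0,0,-0.018,0,0,0,-0.024,0,0,0,-0.03,0,0,0,-0.036,0,0,0,-0.042,0,0,0,-0.047,0,0,0,-0.051,0,0,0,-0.054,0,0,0]}'|sed -n '1,2p;4,6p'
python3 -m crank '{"moves":[-0.003,0,0,0,-0.005,0,0,0,-0.005,0,0,0,-0.005,0,0,0]}'|sed -n '1,2p;4,6p'
```

```text
clock: 6.3
tcp_pos: [0.5845, -0.0923, 0.0407]
contact_force: [5.1, 15.0, 8.3]
grip_width: 0.259
grasp_force: 59.6
clock: 6.63
tcp_pos: [0.5845, -0.0923, 0.0407]
contact_force: [3.2, 17.6, 9.3]
grip_width: 0.257
grasp_force: 59.8
```

```bash

python3 -m crank '{"moves":[0.004,0,0,0,0.007,0,0,0,0.007,0,0,0]}'|sed -n '1,2p;4,6p'
python3 -m crank '{"moves":[0,0,0,0,0,0,0,0,0,0,0,0,0,0,0,0,0,0,0,0,0,0,0,0,0,0,0,0,0,0,0,0]}' 1 |sed -n '1,2p;4,6p'
python3 -m crank '{"moves":[0,0,-0.02,0,0,0,-0.05,0,0,0,-0.08,0,0,0,-0.11,0,0,0,-0.14,0,0,0,-0.16,0,0,0,-0.16,0,0,0,-0.16,0]}' |sed -n '1,2p;4,6p'
python3 - <<'E'
from h import *
F=[.5818,-.1643,-.03];print(w(F,[-.075,0,.04]))
t=w(F,[-.075,0,.2])[0];go(t,88.3)
E
```

```text
clock: 6.88
tcp_pos: [0.5845, -0.0922, 0.0407]
contact_force: [6.1, 4.8, 5.7]
grip_width: 0.256
grasp_force: 59.4
clock: 7.55
tcp_pos: [0.5828, -0.0953, 0.0399]
contact_force: [0.2, -0.7, -0.2]
grip_width: 0.998
grasp_force: 0.0
clock: 8.22
tcp_pos: [0.5839, -0.0953, 0.2015]
contact_force: [0.6, 0.1, -0.9]
grip_width: 0.998
grasp_force: 0.0
[[ 0.50683375 -0.16205034  0.04      ]]
t8.22 tcp [ 0.5839 -0.0953  0.2015] yang -1.8 zdown [ 0.003 -0.    -1.   ] F [ 0.6  0.1 -0.9] w0.998 g0.0 j [-0.06  0.4   0.22  1.75 -0.1   1.    0.17]
ROW [-0.0692 -0.0749  0.0013] spin 1.5690 alt -1.573
```

```bash

python3 -m crank '{"moves":[-0.01,-0.02,-0.02,-0.12,-0.02,-0.04,-0.02,-0.24,-0.04,-0.06,-0.02,-0.36,-0.069,-0.075,-0.02,-0.48,-0.069,-0.075,-0.02,-0.6,-0.069,-0.075,-0.02,-0.72,-0.069,-0.075,-0.02,-0.84,-0.069,-0.075,-0.02,-0.96,-0.069,-0.075,-0.02,-1.08,-0.069,-0.075,-0.02,-1.2]}'|sed -n '1,2p;4p'
python3 -m crank '{"moves":[0,0,0,-0.12,0,0,0,-0.24,0,0,0,-0.37,0,0,0,-0.37,0,0,0,-0.37]}' |sed -n '1,2p;4p'
python3 - <<'E'
from h import *
import cv2
F=[.5818,-.1643,-.03]
t=w(F,[-.075,0,.02])[0];go(t,88.3)
p=robot.camera_params("wrist");im=robot.capture("wrist")[:,:,::-1].copy();cv2.imwrite("pics/w2full.png",im)
import pickle;pickle.dump(p,open("w2.pkl","wb"))
c=proj("wrist",w(F,[[-.075,0,.058],[0,0,.079],[0,.022,.091]]),p);print(c.round(1))
u,v=c[0].astype(int);u0=max(0,min(512-130,u-65));v0=max(0,min(384-110,v-55));print(u0,v0)
cv2.imwrite("pics/w2.png",cv2.resize(im[v0:v0+110,u0:u0+130],None,fx=5,fy=5,interpolation=cv2.INTER_CUBIC))
E
```

```text
clock: 9.05
tcp_pos: [0.5046, -0.1614, 0.2181]
contact_force: [-0.1, 0.2, -0.1]
clock: 9.47
tcp_pos: [0.5049, -0.1615, 0.2186]
contact_force: [-0.4, 0.4, 0.4]
t9.47 tcp [ 0.5049 -0.1615  0.2186] yang 88.0 zdown [-0.003  0.001 -1.   ] F [-0.4  0.4  0.4] w0.998 g0.0 j [ 0.25  0.27  0.01  1.88 -0.    1.    1.8 ]
ROW [-0.0025 -0.0006  0.1986] spin -0.0060 alt 3.136
[[253.1 180.5]
 [253.5 249.3]
 [273.7 254.4]]
188 125
```

View pics/w2.png

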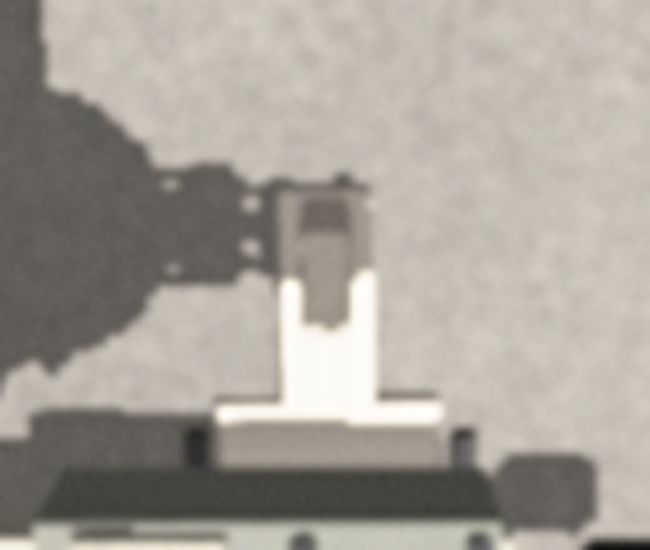

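The tab's top is at crop (325,279) against a predicted (327,279), and the tray is yawed about -1°. I go down and grip it.

```bash

python3 -m crank '{"moves":[-0.002,-0.001,0.035,-0.017,-0.002,-0.001,0.07,-0.017,-0.002,-0.001,0.105,-0.017,-0.002,-0.001,0.14,-0.017,-0.002,-0.001,0.17,-0.017,-0.002,-0.001,0.188,-0.017,-0.002,-0.001,0.198,-0.017,-0.002,-0.001,0.1985,-0.017,-0.002,-0.001,0.1985,-0.017]}'|sed -n '1,2p;4p'
python3 -m crank '{"moves":[0,0,0,0,0,0,0,0,0,0,0,0,0,0,0,0,0,0,0,0,0,0,0,0,0,0,0,0,0,0,0,0,0,0,0,0,0,0,0,0]}' 0 70 |sed -n '1,2p;4,6p'
python3 -c "
from h import *
go([.5065,-.1622,.0205],89)"
```

```text
clock: 10.27
tcp_pos: [0.5078, -0.1628, 0.0214]
contact_force: [0.8, 0.2, 0.3]
clock: 11.1
tcp_pos: [0.5081, -0.1628, 0.0221]
contact_force: [-1.1, 0.6, 5.7]
grip_width: 0.135
grasp_force: 68.8
t11.10 tcp [ 0.5081 -0.1628  0.0221] yang 89.1 zdown [ 0.001 -0.    -1.   ] F [-1.1  0.6  5.7] w0.135 g68.8 j [ 0.26  0.57  0.    1.99 -0.    0.59  1.82]
ROW [0.0016 0.0006 0.0016] spin 0.0023 alt -3.139
```

```bash

python3 -m crank '{"moves":[0,0,-0.001,0,0.002,0,-0.0015,0,0.005,0,-0.0015,0,0.01,0,-0.0015,0,0.016,0,-0.0015,0,0.023,0,-0.0015,0,0.03,0,-0.0015,0,0.037,0.001,-0.0015,0,0.044,0.001,-0.0015,0,0.051,0.001,-0.0015,0]}'|sed -n '1,2p;4,6p'
python3 -m crank '{"moves":[0.007,0,0,0,0.014,0,0,0,0.021,0,0,0,0.028,0,0,0,0.033,0,0,0,0.036,0,0,0,0.038,0,0,0,0.038,0,0,0,0.038,0,0,0]}'|sed -n '1,2p;4,6p'
python3 - <<'E'
from h import *
import cv2
go([.5382,.175,.155],89)
a=robot.capture("side")[:,:,::-1][170:270,260:380];b=robot.capture("wrist")[:,:,::-1].copy()
cv2.imwrite("pics/d1.png",np.hstack([cv2.resize(a,(360,300),interpolation=cv2.INTER_CUBIC),cv2.resize(b,(400,300))]))
E
```

```text
clock: 11.93
tcp_pos: [0.4559, -0.1609, 0.023]
contact_force: [0.1, 0.4, -1.6]
grip_width: 0.132
grasp_force: 68.1
clock: 12.68
tcp_pos: [0.4191, -0.1605, 0.0231]
contact_force: [-0.2, 0.3, -1.4]
grip_width: 0.134
grasp_force: 68.1
t12.68 tcp [ 0.4191 -0.1605  0.0231] yang 89.1 zdown [ 0. -0. -1.] F [-0.2  0.3 -1.4] w0.134 g68.1 j [ 0.31  0.47 -0.    2.19 -0.    0.49  1.86]
ROW [-0.114   0.3372 -0.1319] spin 0.0023 alt -3.139
```

View pics/d1.png

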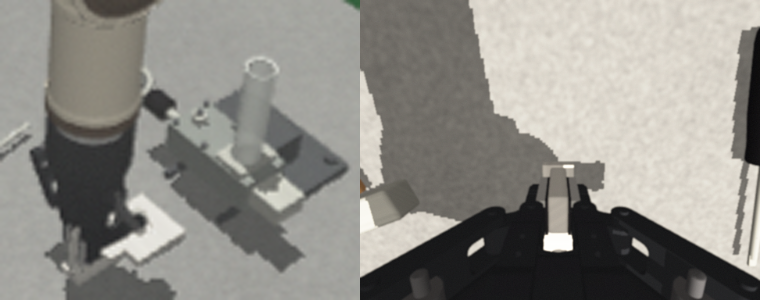

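The tray is clear of the feeder with a dark ball-like spot on the plate at (140,220). I lift it and carry it.

```bash

python3 -m crank '{"moves":[0,0,-0.003,0,0,0,-0.009,0,0,0,-0.02,0,0,0,-0.035,0,0,0,-0.055,0,0,0,-0.077,0,0,0,-0.099,0,0,0,-0.117,0,0,0,-0.129,0,0,0,-0.1335,0]}'|sed -n '1,2p;4,6p'
python3 -m crank '{"moves":[0,0.003,0,0,0,0.009,0,0,-0.002,0.02,0,0,-0.006,0.036,0,0,-0.012,0.055,0,0,-0.02,0.075,0,0,-0.028,0.095,0,0,-0.036,0.115,0,0,-0.044,0.135,0,0,-0.052,0.155,0,0]}'|sed -n '1,2p;4,6p'
python3 -m crank '{"moves":[-0.008,0.02,0,0,-0.016,0.04,0,0,-0.024,0.06,0,0,-0.032,0.08,0,0,-0.04,0.1,0,0,-0.046,0.117,0,0,-0.051,0.132,0,0,-0.055,0.142,0,0,-0.058,0.15,0,0,-0.06,0.155,0,0]}'|sed -n '1,2p;4,6p'
python3 -c "
from h import *
go([.5382,.175,.1566],90)"
```

```text
clock: 13.62
tcp_pos: [0.4202, -0.1609, 0.159]
contact_force: [-0.7, -0.3, -0.1]
grip_width: 0.129
grasp_force: 68.2
clock: 14.45
tcp_pos: [0.4721, -0.0046, 0.1551]
contact_force: [0.5, 0.3, -0.9]
grip_width: 0.134
grasp_force: 68.2
clock: 15.28
tcp_pos: [0.535, 0.1488, 0.1556]
contact_force: [-0.0, -0.5, -1.8]
grip_width: 0.126
grasp_force: 68.2
t15.28 tcp [0.535  0.1488 0.1556] yang 89.2 zdown [-0.002 -0.    -1.   ] F [-0.  -0.5 -1.8] w0.126 g68.2 j [-0.19  0.4  -0.16  1.87  0.08  0.89  1.17]
ROW [-0.0029  0.0262 -0.001 ] spin -0.0143 alt 3.127
```

```bash

python3 -m crank '{"moves":[0,0.003,0,0,-0.001,0.008,0,-0.005,-0.002,0.014,0,-0.01,-0.003,0.02,-0.001,-0.014,-0.003,0.024,-0.001,-0.014,-0.003,0.026,-0.001,-0.014,-0.003,0.0265,-0.001,-0.014,-0.003,0.0265,-0.001,-0.014,-0.003,0.0265,-0.001,-0.014]}'|sed -n '1,2p;4,6p'
python3 - <<'E'
from h import *
import cv2
go([.5382,.175,.1566],90)
ims=[]
C=[.6127,.175,-.004]
q=np.array([[0,0,.15],[-.03,-.03,.1425],[-.03,.03,.1425],[.03,-.03,.1425],[.03,.03,.1425],[.119,0,.15]])
for n in("side","top"):
    im=robot.capture(n)[:,:,::-1].copy();cv2.imwrite(f"pics/f_{n}.png",im)
    c=proj(n,w(C,q));o=c[[0,5]].mean(0).astype(int)-[40,40];print(n,o,((c-o+.5)*5-.5).round().tolist())
    ims.append(cv2.resize(im[o[1]:o[1]+80,o[0]:o[0]+80],None,fx=5,fy=5,interpolation=cv2.INTER_CUBIC))
cv2.imwrite("pics/f.png",np.hstack(ims))
E
```

```text
clock: 16.03
tcp_pos: [0.5389, 0.1739, 0.1575]
contact_force: [0.1, -0.4, -1.8]
grip_width: 0.133
grasp_force: 68.2
t16.03 tcp [0.5389 0.1739 0.1575] yang 89.9 zdown [-0. -0. -1.] F [ 0.1 -0.4 -1.8] w0.133 g68.2 j [-0.23  0.41 -0.17  1.84  0.08  0.9   1.14]
ROW [0.0007 0.0011 0.0009] spin -0.0016 alt 3.140
side [235  86] [[135.0, 241.0], [129.0, 291.0], [68.0, 246.0], [202.0, 255.0], [141.0, 212.0], [276.0, 173.0]]
top [157  75] [[201.0, 304.0], [253.0, 358.0], [151.0, 357.0], [255.0, 257.0], [153.0, 256.0], [204.0, 105.0]]
```

View pics/f.png

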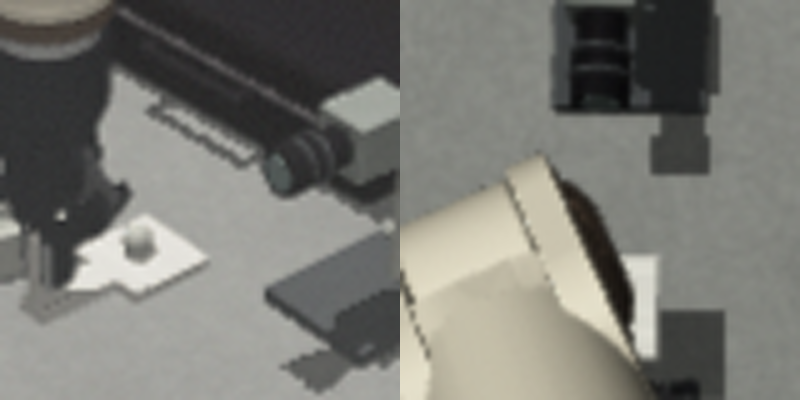

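The ball sits in its pocket at side crop (140,240), with the lens at (281,173). In the top crop the plate's right edge is at about x=658 and the lens is centred near 601. I compare ball and lens within each view at sub-pixel level.

```bash
python3 - <<'E'
import cv2,numpy as np
t=cv2.imread("pics/f_top.png",0).astype(int);s=cv2.imread("pics/f_side.png",0).astype(int)
print("plate rows");[print(r,t[r,202:214]) for r in (130,134,138,142)]
print("col top/bot",t[122:132,206],t[142:152,206])
print("lens");[print(r,t[r,186:212]) for r in (84,87,90,92,94)]
print("lens col197",t[86:100,197])
print("side ball cols 256..270");[print(r,s[r,256:270]) for r in range(127,141)]
print("side lens cols 285..304");[print(r,s[r,285:302]) for r in range(112,128)]
E
```

```text
plate rows
130 [113 197 210 211 212 207 163 135 130 132 133 132]
134 [ 22  71 199 212 213 207 141 130 131 130 130 131]
138 [ 29  91 201 213 214 207 122  69  60  61  60  60]
142 [ 81  87 203 215 217 209 123  69  60  59  60  61]
col top/bot [130 130 130 136 189 213 217 217 212 212] [217 214 210 208 149  77  58  60  60  57]
lens
84 [134 116  80  70  67  53  38  30  28  30  31  31  29  28  35  33  41  60
  40  31  32  33  33  32  32  30]
87 [128  89  71  70  65  29  20  23  24  30  32  30  24  20  17  11  16  44
  34  33  31  32  30  31  31  32]
90 [131  97  73  68  55  26  18  18  18  21  19  18  16  17  15  15  17  38
  33  32  32  32  31  32  32  31]
92 [135  99  73  68  64  26  14  16  20  20  19  18  16  14  12   7  15  48
  60  42  36  32  32  31  31  32]
94 [130  89  71  68  64  24  12  18  44  38  35  32  26  23  13  10  19  61
  69  68  67  39  31  31  32  31]
lens col197 [ 21  30  45  26  18  18  18  20  32  34  36  56 123 135]
side ball cols 256..270
127 [ 57  65  60  92 145 163 162 162 163 163 163 164 162 162]
128 [ 57  62  84 130 162 164 164 172 174 162 160 160 160 164]
129 
[... 1179 characters left out ...]
8  48  46  51  61  59  47  54  61]
119 [163 151  91  77  85  85  81  62  46  47  46  47  51  56  45  51  58]
120 [162 156 108  74  85  84  85  79  50  47  46  44  52  61  44  51  56]
121 [165 165 147  76  85  85  86  82  60  45  45  44  47  54  47  54  49]
122 [164 164 153 109  82  85  86  80  56  44  45  42  50  58  62  65  47]
123 [164 164 163 147  74  80  82  75  50  42  47  71  95  97  90  85  65]
124 [163 163 163 154 107  78  69  56  52  71  97 129 161 147 114 112 106]
125 [165 164 163 162 157 129  98  95 105 128 160 161 159 158 158 160 151]
126 [165 164 162 163 163 161 160 163 163 159 160 160 160 159 160 161 161]
127 [163 165 165 165 163 161 161 163 163 161 159 160 160 160 159 159 158]
```

```bash
python3 - <<'E'
from h import *
import cv2
t=cv2.imread("pics/top0.png",0).astype(float)
for r in (64,70,76,82,88,94): print(r,t[r,184:194].astype(int),t[r,214:224].astype(int))
L=[];Rr=[]
for r in range(62,96):
    a=t[r,184:191];i=np.argmin(np.diff(a));lo,hi=a[-1],a[0];m=(np.median(t[r,184:187])+np.median(t[r,189:191]))/2
    k=np.where(a<m)[0][0];L.append([183+k+(a[k-1]-m)/(a[k-1]-a[k]),r])
L=np.array(L);W=np.array([back("top",p,.01) for p in L]);pl=np.polyfit(W[:,0],W[:,1],1);print("left edge yaw",pl,"rms",(W[:,1]-np.polyval(pl,W[:,0])).std(),"y at .85",np.polyval(pl,.85))
for c,z in((196.6,.15),):
    print("lens axis",back("top",[c,93],z))
print("plate ctr",(back("top",[207.8,136],.1425)+[0,.03]), "plate x",back("top",[206,125.8],.1425)[0],back("top",[206,146.1],.1425)[0])
E
```

```text
64 [130 131 131 128  89  86 132 139 139 139] [ 70  61  63  64  44  65 119 131 134 135]
70 [136 137 140 132 100 107 137 139 140 141] [ 31  31  31  31  33  67 126 133 131 129]
76 [136 134 130 105  76  70  52  49  49  48] [ 30  30  31  32  39  68 123 131 131 133]
82 [136 135 137 115  81  73  71  68  36  23] [ 32  32  31  33  43  59  71 122 130 133]
88 [139 137 130  91  73  71  66  37  42  54] [ 31  32  32  36  48  60  71 123 131 135]
94 [136 138 134  90  71  69  66  25  13  18] [ 33  32  37  60  70 118 124 132 133 134]
left edge yaw [0.00413119 0.22306558] rms 0.000600887530235043 y at .85 0.2265770943748188
lens axis [0.73950795 0.17707877]
plate ctr [0.61275119 0.17382684] plate x 0.6432147670835789 0.5826611287905342
```

```bash

python3 -m crank '{"moves":[0,0.001,0.0003,0,0,0.002,0.0007,0,0,0.0028,0.0007,0,0,0.0028,0.0007,0,0,0.0028,0.0007,0,0,0.0028,0.0007,0,0,0.0028,0.0007,0,0,0.0028,0.0007,0,0,0.0028,0.0007,0,0,0.0028,0.0007,0]}'|sed -n '1,2p;4,6p'
python3 -m crank '{"moves":[0,0,0,0,0,0,0,0,0,0,0,0,0,0,0,0,0,0,0,0,0,0,0,0]}'|sed -n '1,2p;4,6p'
python3 - <<'E'
from h import *
import cv2
go([.5389,.1764,.157],90)
s0=cv2.imread("pics/side0.png").astype(int);im=robot.capture("side")[:,:,::-1].astype(int)
s=im.mean(2).astype(int);print(s[132:139,256:270])
d=(abs(im-s0).max(2)>40);print("changed at knob/feeder region",d[190:225,300:330].sum(),"bearing",d[188:208,288:306].sum(),"magazine",d[185:225,335:360].sum())
E
```

```text
clock: 16.97
tcp_pos: [0.5389, 0.177, 0.1568]
contact_force: [0.7, 0.0, -1.3]
grip_width: 0.13
grasp_force: 68.2
clock: 17.47
tcp_pos: [0.5389, 0.177, 0.1568]
contact_force: [0.1, 0.8, -1.8]
grip_width: 0.131
grasp_force: 68.2
t17.47 tcp [0.5389 0.177  0.1568] yang 89.9 zdown [-0. -0. -1.] F [ 0.1  0.8 -1.8] w0.131 g68.2 j [-0.23  0.41 -0.17  1.84  0.09  0.9   1.13]
ROW [ 0.     -0.0006 -0.0002] spin -0.0013 alt 3.140
[[212 226 217 176 188 195 190 172 176 221 225 226 220 189]
 [226 226 215 152 167 174 168 152 152 202 224 225 226 222]
 [224 225 213 125 139 141 139 127 138 202 224 225 224 225]
 [226 225 211 118 113 115 115 114 128 182 221 224 225 224]
 [226 226 217 160 113 112 114 118 127 156 212 223 223 224]
 [225 226 227 216 160 155 142 147 165 190 223 223 223 224]
 [224 225 225 227 226 220 193 205 225 225 225 223 223 223]]
changed at knob/feeder region 0 bearing 0 magazine 0
```

The knob, magazine and bearing look unchanged from the start. The ball is in its pocket and the tray is steady and level.

```bash
python3 -c "
from bench import robot
print(robot.finish_job())"
```

```text
the job is handed in; nothing more can be done
None
```

I handed the job in at about 17.5 s: the knob was pulled out and pushed home once, and the arm is holding the tray level with the ball in its pocket at the focus point. The top and side views disagreed by about 3.5 mm on the ball's sideways position, so it may be 1–3 mm off the lens axis.

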